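# Load the bottle dryer, ease its lid off the tight spot and start it

### The arm

A 6-joint arm with a two-finger parallel gripper is mounted at the origin on the work surface. World frame = base frame: x ahead of the robot, y to its left, z up, the work surface at z = 0. Lengths are in mm, angles in rad, forces in N, time in s.
With the tool pointing down it reaches from about 275 to 750 mm from the base axis. Payload 10.2 kg.
Tool frame: the origin (TCP) lies on the front face of the gripper's body, between the roots of the fingers; the fingertips stand 73 mm ahead of it and the grasp point (between the pads) lies 54 mm ahead of it; z points along the fingers, y is the line along which they close (so a half turn about z gives the same grasp; the last joint's range is limited). The gripper opens to 85 mm and grips with 20 to 120 N. Pads are 22 mm wide; open, the fingers measure 114 mm over their backs; the gripper's body (76 mm by 85 mm) begins 54 mm behind the grasp point. The pads swing forward as they close: fully open they stand 13 mm farther back than shut.
Start: joints at [-1.407, 0.313, 1.498, -0, 1.331, -0.223], TCP at [198.032, -486.225, 303.894] pointing down, gripper open.
Joint ranges: [-2.94, 2.94], [-0.97, 2.17], [0.19, 2.56], [-1.23, 4.37], [0.02, 3.11], [-2.88, 2.88]. Speed limits (rad/s): [2.39, 2.39, 3.01, 3.14, 3.14, 3.14].

### API

Orientations are given as a unit quaternion [w, x, y, z].
In Python, from rig import * gives the robot as it stands.
- The arm moves only by the tool step_arm, never from a script. Its argument "plan" is a list of rows, each an object with "offset": the shift along the tool's x, y, z in cm, a list of three; "rot": the turn, a rotation vector about the tool's x, y, z in degrees, a list of three; "gripper": the finger opening in cm, from 0 to 8.54. In form: [{"offset": [x, y, z], "rot": [wx, wy, wz], "gripper": gripper}, ...]. A call has 1 to 12 rows; each row is the pose to reach, as a shift and turn from the pose commanded when the call began, along the tool's axes at that moment; what a row does not reach only later rows make up. A row lasts 1/10 s, in which the tool goes at most 50 mm and 8.59 degrees, less where a joint would pass 70% of its speed; a pose out of reach is approached as far as the arm can. A call with a gripper value outside its range is refused whole. The fingers move at their own pace and stop on an object; "squeeze" is the grip in N (left out, the last holds). Time passes only in rows, so rows that repeat a pose let the fingers close. It gives the time, the measured TCP pose, the force, the opening and the grip force at its end, in the units of the state.
- sense(): the state, without advancing time (a new reading comes with each control period).
- capture(name): name is "scene" or "side" or "wrist"; returns a dict with "color" (480x640x3 uint8, red, green, blue), "depth" (480x640 float32, mm along the optical axis (not along the pixel's ray), 0 where there is no reading), "vertical_fov" (degrees; the focal length in pixels is half the picture's height over the tangent of half this angle, whatever the lens; pixels are square), "cx", "cy" (the principal point, pixels), "rvec" (rotation vector, rad) and "tvec" (3), from world to camera coordinates, as OpenCV has them; the wrist camera has in their place "mount" (4x4, takes a point from camera to tool coordinates, whose origin is the TCP and whose axes are the flange's). Camera axes: x right, y down, z forward; pixel columns grow to the right and rows downward; lengths in mm; the calibration is good to about 2 mm. A picture is of the moment at which its call begins: read the wrist's pose just before it.
- finish_job(): hands the job in; it is judged then, once.
The state is a dict: "time_s": time; "joints": joint angles; "dq": joint speeds; "tau": joint torques, N m; "eef_pos": TCP position; "ee_rot": TCP orientation; "force": force on the tool from outside, world axes, zero at the start; "wrist_torque": the same for the moment, N m; "grip_width": opening from 0.0 (shut) to 1.0 (fully open); "grip_force": force on a finger pad.
Only numpy, scipy, OpenCV 4.12 (cv2) and the standard library are available. Lean on these libraries where they do the work, as an engineer would, in place of code of your own. Each camera call takes 0.05 s, during which the arm holds its last target. There are 200 camera calls.

### The job

Stand all the feeding bottles upright in the dryer's open bay. Then slide the lid over the bay until you feel it bind at the tight spot in its rail, without forcing it, ease it back about 20 mm so that it runs free again, and leave it there; last, turn the start knob clockwise until it clicks over. Leave the spoon tumbler and the bibs where they are.

Things in the scene. Friction and masses are not known exactly. Their poses are not given: they have to be found in the camera images.
- dryer: White bottle dryer fixed on the counter, 162 mm deep (x), 635 mm long (y). Origin: underside, below the centre of its open bay; its -x side faces the robot. Bay inside: |x| < 76 mm, |y| < 145 mm, floor 6 mm and wall tops 85 mm above the origin. At +y (y 145 to 390 mm) the solid blower housing, 110 mm high, over which the lid parks; at -y a block 80 mm high with the start knob.
- lid_grip (a point): Middle of the black handle on the flat aluminium sliding lid: an upright bar, 70 mm along the dryer's x, 16 mm thick along its y, 40 mm tall; the point is 22 mm above the lid's top face. The lid is 156 x 240 mm with 30 mm skirts down its two long sides, open at its ends; leading (-y) edge 70 mm from this point, underside 117 mm above the dryer's.
- lid (a joint): Travel of the lid (m): 0 = parked, bay fully open; grows as it slides along the dryer's -y over the bay, at most 0.30. It runs freely (3 N friction) until, somewhere between 0.19 and 0.27, it meets the tight spot, where resistance rises by about 1.2 N per mm and the lid springs back in part. Over 25 N on the seal is forcing it.
- seal: Rubber seal in the far rail, hidden under the lid. Its origin is only where the strip begins (dryer x 78, y 190 mm) and does not tell where the tight spot is: that changes from start to start and must be felt. Over the last 30 mm before the tight spot the lid lightly brushes the seal (about 1 N); before that it does not touch it.
- knob_grip (a point): Start knob's steel bar grip, on the knob's vertical axis, 15 mm below the bar's top. The bar is 54 mm long, 14 mm thick, 34 mm tall, standing on a black disc 54 mm across; the bar lies along this point's x axis (the dryer's x when the knob reads 0).
- start_knob (a joint): Turn of the start knob in rad, growing clockwise seen from above. It turns freely from 0 (off) to about 0.3; there a spring detent resists with up to about 0.25 N m, its crest is at 0.6, and beyond 0.9 it has clicked over and turns freely again to the stop at 1.35. It stays where it is left.
- tumbler_mid (a point): Steel tumbler with spoons, 72 mm across, 95 mm high, spoons to 180 mm; the point is half-way up the tumbler. Not to be disturbed.
- bib_low: Lower of two stacked rigid silicone bibs, 170 x 110 mm, 6 mm thick with an 18 mm lip; origin under its centre. Not to be disturbed.
- bib_top: Upper bib, lying crosswise on the lower one, 100 x 170 mm, 6 mm thick with a 16 mm lip; origin under its centre. Not to be disturbed.
- bottle0_mid (a point): Squat glass feeding bottle standing upright: glass body 58 mm across and 72 mm high, grey screw ring 52 mm across above it, short white nipple, 102 mm high in all, 160 g. The point is on its axis, 51 mm above its underside; z is the bottle's axis. 3 to 5 of these bottles are present (None when absent).
- bottle1_mid (a point): Squat glass feeding bottle standing upright: glass body 58 mm across and 72 mm high, grey screw ring 52 mm across above it, short white nipple, 102 mm high in all, 160 g. The point is on its axis, 51 mm above its underside; z is the bottle's axis. 3 to 5 of these bottles are present (None when absent).
- bottle2_mid (a point): Squat glass feeding bottle standing upright: glass body 58 mm across and 72 mm high, grey screw ring 52 mm across above it, short white nipple, 102 mm high in all, 160 g. The point is on its axis, 51 mm above its underside; z is the bottle's axis. 3 to 5 of these bottles are present (None when absent).
- bottle3_mid (a point): Squat glass feeding bottle standing upright: glass body 58 mm across and 72 mm high, grey screw ring 52 mm across above it, short white nipple, 102 mm high in all, 160 g. The point is on its axis, 51 mm above its underside; z is the bottle's axis. 3 to 5 of these bottles are present (None when absent).
- bottle4_mid (a point): Squat glass feeding bottle standing upright: glass body 58 mm across and 72 mm high, grey screw ring 52 mm across above it, short white nipple, 102 mm high in all, 160 g. The point is on its axis, 51 mm above its underside; z is the bottle's axis. 3 to 5 of these bottles are present (None when absent).

How it is judged (in metres and radians):
On the way, in this order (a step that is already met when the one before it is completed fails the run):
1. all the bottles stand in the bay (x of bottle0_mid in the frame of dryer between -0.06 and 0.06 m and y of bottle0_mid in the frame of dryer between -0.13 and 0.13 m and z of each of bottle0_mid, bottle1_mid, bottle2_mid, bottle3_mid, bottle4_mid in the frame of dryer below 0.07 m and angle between each of bottle0_mid, bottle1_mid, bottle2_mid, bottle3_mid, bottle4_mid's own z axis and vertical below 0.2 rad and x of bottle1_mid in the frame of dryer between -0.06 and 0.06 m and y of bottle1_mid in the frame of dryer between -0.13 and 0.13 m and x of bottle2_mid in the frame of dryer between -0.06 and 0.06 m and y of bottle2_mid in the frame of dryer between -0.13 and 0.13 m and x of bottle3_mid in the frame of dryer between -0.06 and 0.06 m and y of bottle3_mid in the frame of dryer between -0.13 and 0.13 m and x of bottle4_mid in the frame of dryer between -0.06 and 0.06 m and y of bottle4_mid in the frame of dryer between -0.13 and 0.13 m), for 0.2 s.
2. the lid is slid into the tight spot until it binds (contact force between seal and anything else above 4 N), for 0.05 s.
3. the lid is eased back: free of the tight spot, but no more than 30 mm from it (contact force between seal and anything else between 0.3 and 2.2 N and value of joint lid above 0.15 m), for 0.3 s.
4. the start knob is turned past its detent (value of joint start_knob above 0.95 rad), for 0.2 s.
At the end, for the whole second after the job is handed in: Every bottle stands upright (within 0.2 rad) on the floor of the bay; the lid lies still, clear of the tight spot but within about 30 mm of it (only brushing the seal, 0.3 to 2.2 N); the start knob has clicked over (beyond 0.95 rad) (all of step 1 and all of step 3 and value of joint start_knob above 0.95 rad and velocity of joint lid between -0.01 and 0.01 m/s); the robot touches nothing.
It fails at once if the lid is forced into the tight spot (over 25 N on the seal) (contact force between seal and anything else above 25 N).
It fails at once if the tumbler or a bib is shifted by more than 30 mm or tipped (distance of any of tumbler_mid, bib_low, bib_top from where it was at the start of the episode above 0.03 m or angle between any of tumbler_mid, bib_low, bib_top's own z axis and vertical above 0.4 rad).
Of bottle0, bottle1, bottle2, bottle3, bottle4 only 3 to 5 are there at a start; the rules pass over those that are not, and their reading is None.
At some moment in a run one of bottle0, bottle1, bottle2, bottle3, bottle4 may be knocked a few centimetres aside while the robot is not near it.
It also fails if it takes over 210 s, if anything falls off the work surface, if the arm or the gripper's body presses on something with over 40 N, if the wrist force passes 120 N, or if a joint passes its speed limit or range.

## Working session

There is one attempt and no reset: what is moved stays moved. The work goes in short steps, Python scripts to look and compute and a tool call to move; the robot and the scene stay as the last step left them, time stands still between calls to the robot, and variables do not carry over. Pictures are saved under pics/ and viewed, at most 14 in all, crops included, and the job is handed in when it is done.

Besides the shell and the picture viewer there is one more tool, called after "Call:" as name(argument=value, ...), one argument or row to a line, values as JSON. step_arm: Moves the arm, as the interface text tells. Its arguments: {"type":"object","properties":{"plan":{"type":"array"},"squeeze":{"type":"number"}},"required":["plan"]}

```bash
mkdir -p pics; ls; cat > h.py <<'E'
from rig import *
import numpy as np, cv2
from scipy.spatial.transform import Rotation as R
def pose(s):
    q=s["ee_rot"]; return R.from_quat([q[1],q[2],q[3],q[0]]).as_matrix(), np.array(s["eef_pos"])
def cap(n):
    s=sense(); c=capture(n)
    f=240/np.tan(np.radians(c["vertical_fov"])/2); c["f"]=f
    if n=="wrist":
        Rt,t=pose(s); M=np.array(c["mount"]); c["Rwc"]=Rt@M[:3,:3]; c["o"]=Rt@M[:3,3]+t
    else:
        Rr=cv2.Rodrigues(np.array(c["rvec"],float))[0]; c["Rwc"]=Rr.T; c["o"]=-Rr.T@np.array(c["tvec"],float).ravel()
    return c
def cloud(c):
    v,u=np.mgrid[0:480,0:640]; z=c["depth"]
    p=np.stack([(u-c["cx"])/c["f"]*z,(v-c["cy"])/c["f"]*z,z],-1)@c["Rwc"].T+c["o"]
    p[z<=0]=np.nan; return p
def ray(c,u,v,h):
    d=c["Rwc"]@np.array([(u-c["cx"])/c["f"],(v-c["cy"])/c["f"],1]); return c["o"]+d*(h-c["o"][2])/d[2]
def save(c,n): cv2.imwrite("pics/"+n,cv2.cvtColor(c["color"],cv2.COLOR_RGB2BGR))
E
python3 - <<'E'
from h import *
print(sense())
for n in("scene","side"):
    c=cap(n); save(c,n+"0.png"); np.save(n+"0.npy",cloud(c)); print(n,c["o"],c["f"],c["Rwc"][:,2])
E
```

```text
pics
{'time_s': 0.0, 'joints': array([-1.40742921e+00,  3.13453338e-01,  1.49849329e+00,  1.09421082e-05,
        1.33099754e+00, -2.23382072e-01]), 'dq': array([-0.00010456,  0.00127885,  0.00173637,  0.00040228,  0.00044972,
        0.00057053]), 'tau': array([ 1.90967978e-03, -4.12267542e+01, -2.59739882e+01, -1.36615363e-04,
        4.17697869e-03, -1.44598300e-05]), 'eef_pos': array([ 197.98838112, -486.04026143,  303.31214692]), 'ee_rot': array([-6.75296885e-04,  9.81361349e-01,  1.92170357e-01,  2.55860583e-05]), 'force': array([ 0.2394586 , -0.42169908,  0.58155944]), 'wrist_torque': array([-0.00909635,  0.0482624 , -0.02873831]), 'grip_force': 0.0, 'grip_width': 0.9994281394074765}
scene [1377.8537284  -508.88404977  849.31251691] 491.8217782279369 [-0.67390204  0.41334873 -0.61237151]
side [136.34630314 698.92894294 919.50785085] 438.2334313590181 [ 0.35866018 -0.61387297 -0.70322319]
```

View pics/scene0.png

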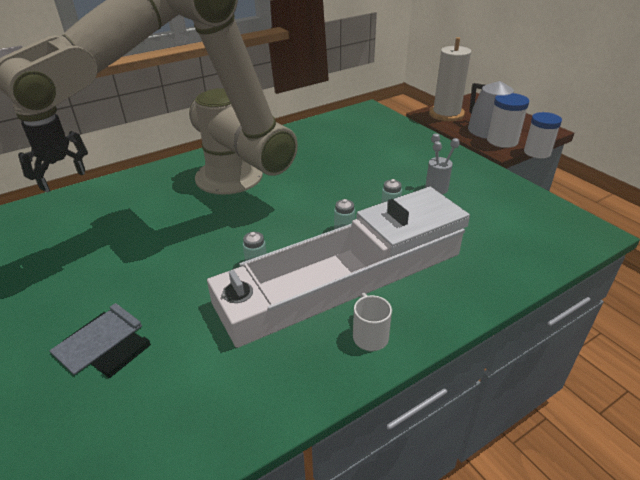

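View pics/side0.png

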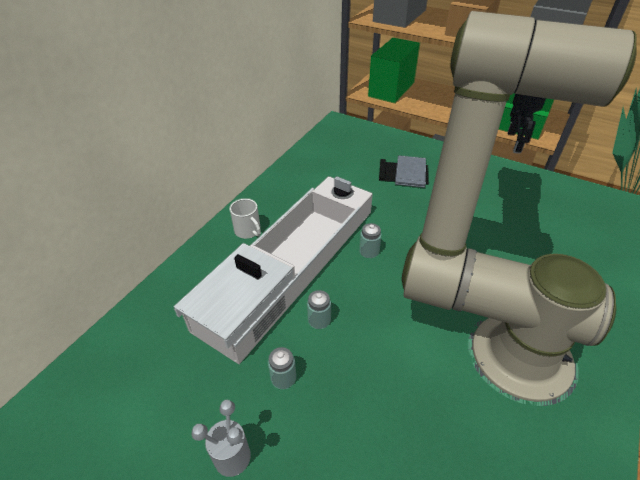

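The scene view shows three bottles at (254,240), (345,206) and (392,187). They sit on the robot's side of the dryer, with the lid handle at (398,212) and the knob at (237,287). The side view shows the same bottles at (371,240), (319,308) and (282,366), the tumbler at (228,448) and the bibs at (405,170).

```bash
python3 - <<'E'
from h import *
from scipy.spatial import cKDTree
S=np.load("scene0.npy");D=np.load("side0.npy")
for n,P,pts in(("scene",S,[(254,240),(345,206),(392,187),(398,212),(237,287),(439,175)]),("side",D,[(371,240),(319,308),(282,366),(248,267),(343,187),(228,448)])):
    for u,v in pts:
        q=P[v-22:v+22,u-22:u+22].reshape(-1,3); q=q[np.isfinite(q[:,0])]
        i=P[v,u]; q=q[np.linalg.norm(q[:,:2]-i[:2],axis=1)<45]
        r=q[(q[:,2]>74)&(q[:,2]<110)]
        if len(r)<4: print(n,u,v,i.round());continue
        # circle fit of ring points z 74-88
        w=r[r[:,2]<88]
        A=np.c_[2*w[:,:2],np.ones(len(w))]; s=np.linalg.lstsq(A,(w[:,:2]**2).sum(1),rcond=None)[0]
        print(n,u,v,i.round(),"top",r[np.argsort(-r[:,2])[:6]].mean(0).round(),"circ",s[:2].round(1),np.sqrt(s[2]+s[0]**2+s[1]**2).round(1),len(w))
# dryer: lid top plane & walls
for n,P in(("scene",S),("side",D)):
    q=P.reshape(-1,3);q=q[np.isfinite(q[:,0])]
    q=q[(q[:,0]>250)&(q[:,0]<850)&(abs(q[:,1])<450)]
    for lo,hi in((114,126),(82,88),(76,82)):
        r=q[(q[:,2]>lo)&(q[:,2]<hi)].astype(np.float32)
        print(n,lo,hi,len(r),np.median(r,0).round(1),cv2.minAreaRect(r[:,:2].copy()))
    k=q[(q[:,2]>135)&(q[:,2]<175)]; print("handle",len(k),np.median(k,0), cv2.minAreaRect(k[:,:2].astype(np.float32)) if len(k) else 0)
    k=q[(q[:,2]>92)&(q[:,2]<116)]; k=k[k[:,1]<np.inf]; print("z92-116",len(k),k.min(0),k.max(0))
E
```

```text
scene 254 240 [ 471. -131.   89.] top [ 458. -127.  102.] circ [ 458.7 -128.8] 22.5 143
scene 345 206 [474. 146.  88.] top [465. 148. 103.] circ [465.4 148. ] 22.7 122
scene 392 187 [471. 312.  88.] top [458. 324. 103.] circ [457.5 323.2] 22.5 97
scene 398 212 [646. 181. 154.]
scene 237 287 [ 630. -250.  117.] top [ 622. -249.  109.] circ [ 627.9 -247.5] 30.0 547
scene 439 175 [473. 497.  67.] top [459. 510. 108.] circ [452.  516.3] 33.5 98
side 371 240 [ 446. -107.   68.] top [ 456. -127.  101.] circ [ 455.9 -125.7] 21.4 148
side 319 308 [451. 169.  79.] top [462. 149. 101.] circ [462.2 150.8] 21.4 203
side 282 366 [443. 339.  84.] top [454. 325. 103.] circ [454.7 325.8] 22.0 273
side 248 267 [626. 196. 154.]
side 343 187 [ 601. -235.  105.] top [ 594. -237.  109.] circ [ 600.8 -236. ] 33.1 277
side 228 448 [434. 528.  94.] top [456. 517. 109.] circ [449.6 518. ] 35.1 116
scene 114 126 2684 [653.1 233.3 124.4] ((624.7423095703125, 54.43505859375), (611.5653076171875, 162.54559326171875), 85.9717788696289)
scene 82 88 1836 [666.1 -35.   85. ] ((640.630615234375, 32.028045654296875), 
[... 410 characters left out ...]
] [849.84652767 354.31012944 115.960328  ]
side 114 126 4953 [626.8 259.2 123.6] ((625.5704345703125, 54.56956481933594), (610.8525390625, 158.72003173828125), 86.62178802490234)
side 82 88 1578 [548.   78.8  85.1] ((639.758056640625, 39.26904296875), (419.261962890625, 646.0011596679688), 0.1263217180967331)
side 76 82 1246 [ 576.4 -200.5   79. ] ((640.245849609375, 29.2008056640625), (418.5613708496094, 644.3344116210938), 0.20562255382537842)
handle 358 [626.17109693 194.28564024 160.30462971] ((459.3445739746094, 149.21456909179688), (426.499267578125, 31.915475845336914), 13.401914596557617)
z92-116 952 [ 441.68756039 -248.79979823   92.00773122] [721.84169373 363.98459309 115.90359615]
```

```bash
python3 - <<'E'
from h import *
S=np.load("scene0.npy");D=np.load("side0.npy")
f=lambda q,x0,x1,y0,y1,z0,z1:q[(q[:,0]>x0)&(q[:,0]<x1)&(q[:,1]>y0)&(q[:,1]<y1)&(q[:,2]>z0)&(q[:,2]<z1)].astype(np.float32)
for P in(S,D):
    q=P.reshape(-1,3);q=q[np.isfinite(q[:,0])]
    for nm,a in(("lid",(500,760,100,420,119,128)),("handle",(560,700,120,240,140,175)),("knobbar",(540,660,-300,-180,100,130)),("block",(480,720,-330,-150,76,83))):
        r=f(q,*a); 
        if len(r)>5: print(nm,len(r),r.mean(0).round(1),r[:,2].max(),cv2.minAreaRect(r[:,:2].copy()))
    # bay floor
    r=f(q,500,720,-200,150,3,9); print("floor",len(r),cv2.minAreaRect(r[:,:2].copy()))
    r=f(q,500,720,-180,120,84,86.5); print("walls",len(r),cv2.minAreaRect(r[:,:2].copy()))
    a=f(q,500,720,-180,120,83.5,87);
    for y in(-100,-50,0,50):
        w=a[abs(a[:,1]-y)<10][:,0]; print(y,np.sort(w)[[0,len(w)//4,3*len(w)//4,-1]] if len(w)>3 else w, [ (s.min(),s.max()) for s in (w[w<610],w[w>610]) if len(s)])
E
```

```text
lid 3102 [647.  233.4 124.8] 127.99811 ((637.666015625, 237.99264526367188), (243.66603088378906, 162.60601806640625), 85.9116439819336)
handle 276 [639.8 184.1 156.4] 167.35466 ((636.2183227539062, 187.29966735839844), (19.0064640045166, 73.65755462646484), 85.44631958007812)
knobbar 196 [ 614.8 -245.4  118.8] 128.83235 ((609.2269287109375, -243.7686004638672), (15.150339126586914, 55.19898223876953), 87.13375854492188)
block 1762 [ 620.7 -240.6   79.6] 82.995476 ((610.7261352539062, -220.34921264648438), (144.1697235107422, 174.63687133789062), 88.68815612792969)
floor 2296 ((626.899169921875, -27.520187377929688), (185.90658569335938, 344.9449462890625), 0.04206490516662598)
walls 453 ((620.968505859375, -31.145553588867188), (306.0302734375, 175.1150360107422), 87.03404235839844)
-100 [531.4556  537.7128  697.76086 702.62775] [(np.float32(531.4556), np.float32(541.17926)), (np.float32(692.75574), np.float32(702.62775))]
-50 [534.299   539.9903  700.57764 706.2907 ] [(np.float32(534.299), np.float32(545.188)), (np.float32(695.14594), np.float32(706.2907))]
0 [538.7849  542.67975 7
[... 901 characters left out ...]
020996094), 87.25128936767578)
walls 248 ((619.79638671875, -35.37687683105469), (299.0314636230469, 171.04086303710938), 86.33985900878906)
-100 [530.4379  535.1355  696.4907  701.94293] [(np.float32(530.4379), np.float32(540.0342)), (np.float32(691.0013), np.float32(701.94293))]
-50 [533.06287 536.83813 700.03754 703.33154] [(np.float32(533.06287), np.float32(540.6538)), (np.float32(694.4392), np.float32(703.33154))]
0 [537.3069  540.85455 701.84534 706.3288 ] [(np.float32(537.3069), np.float32(545.4326)), (np.float32(697.67487), np.float32(706.3288))]
50 [539.389   543.9245  703.0717  709.14777] [(np.float32(539.389), np.float32(548.11523)), (np.float32(698.49945), np.float32(709.14777))]
```

Three bottles are at about (457,-127), (464,149) and (456,325). The dryer origin is about (621.5,-27) with a yaw of about -3.6°. The given heights agree: lid top about 124 mm, walls 85 mm.

```bash
cat >> h.py <<'E'
A=np.radians(-3.6); DX=np.array([np.cos(A),np.sin(A)]); DY=np.array([-np.sin(A),np.cos(A)]); O=np.array([621.5,-27.])
def dw(x,y): return O+DX*x+DY*y
def go(x,y,z,yaw=-3.6,s=None):
    """offset (cm) and rot (deg) from present pose to TCP x,y,z pointing down, tool y at yaw (deg)"""
    Rt,t=pose(s or sense()); a=np.radians(yaw); ty=np.array([np.cos(a),np.sin(a),0]); tz=np.array([0,0,-1.])
    G=np.c_[np.cross(ty,tz),ty,tz]
    print("off",((np.array([x,y,z])-t)@Rt/10).round(2),"rot",np.degrees(R.from_matrix(Rt.T@G).as_rotvec()).round(1))
def st():
    s=sense(); Rt,t=pose(s); print(round(s["time_s"],2),t.round(1),"yaw",np.degrees(np.arctan2(Rt[1,1],Rt[0,1])).round(1),"F",s["force"].round(1),"w",round(s["grip_width"]*85.4,1),"gf",round(s["grip_force"],1)); return s
E
python3 -c "
from h import *
go(457,-127,230)"
```

```text
off [ 37.53 -23.48   7.38] rot [ -0.   -0.  -64.2]
```

Call:
step_arm(
  plan=[
    {"offset": [37.5,-23.5,7.3],"rot": [0,0,-64.2],"gripper": 8.5},
    {"offset": [37.5,-23.5,7.3],"rot": [0,0,-64.2],"gripper": 8.5},
    {"offset": [37.5,-23.5,7.3],"rot": [0,0,-64.2],"gripper": 8.5},
    {"offset": [37.5,-23.5,7.3],"rot": [0,0,-64.2],"gripper": 8.5},
    {"offset": [37.5,-23.5,7.3],"rot": [0,0,-64.2],"gripper": 8.5},
    {"offset": [37.5,-23.5,7.3],"rot": [0,0,-64.2],"gripper": 8.5},
    {"offset": [37.5,-23.5,7.3],"rot": [0,0,-64.2],"gripper": 8.5},
    {"offset": [37.5,-23.5,7.3],"rot": [0,0,-64.2],"gripper": 8.5},
    {"offset": [37.5,-23.5,7.3],"rot": [0,0,-64.2],"gripper": 8.5},
    {"offset": [37.5,-23.5,7.3],"rot": [0,0,-64.2],"gripper": 8.5},
    {"offset": [37.5,-23.5,7.3],"rot": [0,0,-64.2],"gripper": 8.5},
    {"offset": [37.5,-23.5,7.3],"rot": [0,0,-64.2],"gripper": 8.5},
  ],
)

```text
time_s: 1.3
eef_pos: [456.3, -127.9, 230.9]
ee_rot: [0.0, 0.73, 0.684, -0.0]
force: [0.1, -0.3, -0.4]
grip_width: 0.992
grip_force: 0.0
```

```bash
python3 - <<'E'
from h import *
st(); c=cap("wrist"); save(c,"w0.png"); print(c["o"],c["Rwc"][:,2])
P=cloud(c).reshape(-1,3); q=P[np.isfinite(P[:,0])]
w=q[(q[:,2]>74)&(q[:,2]<88)&(np.hypot(q[:,0]-457,q[:,1]+127)<60)]; print(len(w),w.mean(0) if len(w) else 0)
if len(w): print(cv2.minEnclosingCircle(w[:,:2].astype(np.float32)))
go(457,-127,110)
E
```

```text
1.3 [ 456.3 -127.9  230.9] yaw -3.7 F [ 0.1 -0.3 -0.4] w 84.7 gf 0.0
[460.85529206 -61.53922426 303.11420973] [-0.01661865 -0.26170094 -0.96500593]
405 [ 457.87776125 -108.2088917    78.72966904]
((456.31878662109375, -126.82699584960938), 27.763526916503906)
off [ 0.12  0.06 12.1 ] rot [ 0.   0.  -0.1]
```

View pics/w0.png

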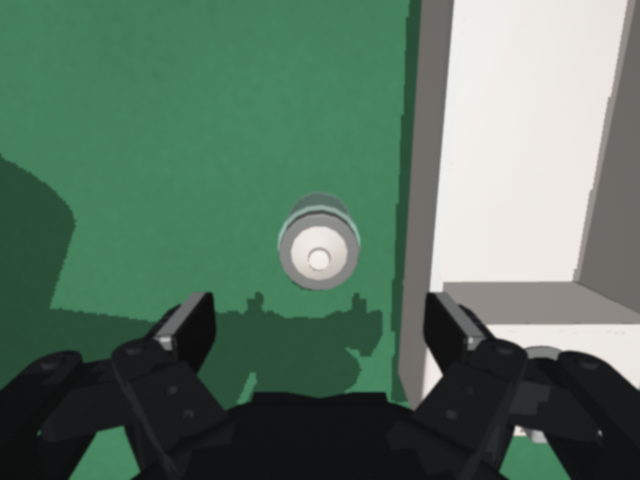

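The wrist view shows the bottle's ring centred at about (320,250), between the fingers at (205,330) and (435,330), and the dryer wall clear of the right finger. Descend and grasp.

Call:
step_arm(
  plan=[
    {"offset": [0.1,0.05,4],"rot": [0,0,0],"gripper": 8.5},
    {"offset": [0.1,0.05,8],"rot": [0,0,0],"gripper": 8.5},
    {"offset": [0.1,0.05,10.5],"rot": [0,0,0],"gripper": 8.5},
    {"offset": [0.1,0.05,12.1],"rot": [0,0,0],"gripper": 8.5},
    {"offset": [0.1,0.05,12.1],"rot": [0,0,0],"gripper": 8.5},
    {"offset": [0.1,0.05,12.1],"rot": [0,0,0],"gripper": 5},
    {"offset": [0.1,0.05,12.1],"rot": [0,0,0],"gripper": 5},
    {"offset": [0.1,0.05,12.1],"rot": [0,0,0],"gripper": 5},
    {"offset": [0.1,0.05,12.1],"rot": [0,0,0],"gripper": 5},
    {"offset": [0.1,0.05,12.1],"rot": [0,0,0],"gripper": 5},
  ],
  squeeze=40,
)

```text
time_s: 2.35
eef_pos: [457.6, -126.8, 111.3]
ee_rot: [0.001, 0.729, 0.684, 0.0]
force: [-2.4, -1.6, 7.8]
grip_width: 0.672
grip_force: 42.9
```

```bash
python3 - <<'E'
from h import *
s=st(); x,y=dw(0,-75); print(x,y); go(x,y,240); go(x,y,117)
E
```

```text
2.35 [ 457.6 -126.8  111.3] yaw -3.6 F [-2.4 -1.6  7.8] w 57.4 gf 42.9
616.7907110353015 -101.85200463212037
off [  3.48  15.75 -12.84] rot [ 0.1  0.1 -0. ]
off [ 3.5  15.73 -0.54] rot [ 0.1  0.1 -0. ]
```

Call:
step_arm(
  plan=[
    {"offset": [0,0,-4],"rot": [0,0,0],"gripper": 5},
    {"offset": [0,0,-8],"rot": [0,0,0],"gripper": 5},
    {"offset": [0.5,2,-11.5],"rot": [0,0,0],"gripper": 5},
    {"offset": [1.5,6,-12.5],"rot": [0,0,0],"gripper": 5},
    {"offset": [2.5,10.5,-12.5],"rot": [0,0,0],"gripper": 5},
    {"offset": [3.5,14.5,-12.5],"rot": [0,0,0],"gripper": 5},
    {"offset": [3.5,15.7,-11.5],"rot": [0,0,0],"gripper": 5},
    {"offset": [3.5,15.7,-8],"rot": [0,0,0],"gripper": 5},
    {"offset": [3.5,15.7,-4.5],"rot": [0,0,0],"gripper": 5},
    {"offset": [3.5,15.7,-2],"rot": [0,0,0],"gripper": 5},
    {"offset": [3.5,15.7,-1],"rot": [0,0,0],"gripper": 5},
    {"offset": [3.5,15.7,-0.7],"rot": [0,0,0],"gripper": 5},
  ],
)

```text
time_s: 3.55
eef_pos: [616.0, -101.2, 117.2]
ee_rot: [-0.0, 0.729, 0.684, -0.0]
force: [-5.5, 2.1, 7.8]
grip_width: 0.671
grip_force: 45.0
```

Call:
step_arm(
  plan=[
    {"offset": [0,0,0.1],"rot": [0,0,0],"gripper": 5},
    {"offset": [0,0,0.1],"rot": [0,0,0],"gripper": 5},
    {"offset": [0,0,0.1],"rot": [0,0,0],"gripper": 8},
    {"offset": [0,0,0.1],"rot": [0,0,0],"gripper": 8},
    {"offset": [0,0,0.1],"rot": [0,0,0],"gripper": 8},
    {"offset": [0,0,0.1],"rot": [0,0,0],"gripper": 8},
    {"offset": [0,0,-2],"rot": [0,0,0],"gripper": 8},
    {"offset": [0,0,-6],"rot": [0,0,0],"gripper": 8},
    {"offset": [0,0,-10],"rot": [0,0,0],"gripper": 8},
    {"offset": [0,0,-14],"rot": [0,0,0],"gripper": 8.5},
    {"offset": [0,0,-14],"rot": [0,0,0],"gripper": 8.5},
  ],
)

```text
time_s: 4.65
eef_pos: [617.5, -101.6, 263.0]
ee_rot: [0.005, 0.729, 0.684, 0.002]
force: [-0.6, 0.7, -0.1]
grip_width: 0.994
grip_force: 0.0
```

```bash
cat >> h.py <<'E'
def bottles(n):
    c=cap(n); P=cloud(c).reshape(-1,3); q=P[np.isfinite(P[:,0])]
    q=q[(q[:,2]>74)&(q[:,2]<110)]; out=[]
    for r in[(400,530,-250,420),(545,695,-160,110)]:
        m=q[(q[:,0]>r[0])&(q[:,0]<r[1])&(q[:,1]>r[2])&(q[:,1]<r[3])]
        im=np.zeros((700,420),np.uint8)
        im[(m[:,1]+250).astype(int),(m[:,0]-350).astype(int)]=255
        k,_,stt,_=cv2.connectedComponentsWithStats(cv2.dilate(im,np.ones((9,9))))
        lab=_ if False else cv2.connectedComponents(cv2.dilate(im,np.ones((9,9))))[1]
        l=lab[(m[:,1]+250).astype(int),(m[:,0]-350).astype(int)]
        for i in range(1,l.max()+1):
            g=m[l==i]
            if len(g)<60: continue
            t=g[np.argsort(-g[:,2])[:8]].mean(0); d=t[:2]-O
            out.append(t); print(n,"nipple",t.round(),"n",len(g),"dryer",(d@DX).round(),(d@DY).round())
    return c,out
E
python3 - <<'E'
from h import *
s=st(); bottles("scene"); c,_=bottles("side"); go(464,149,240); save(c,"side1.png")
E
```

```text
4.65 [ 617.5 -101.6  263. ] yaw -3.6 F [-0.6  0.7 -0.1] w 84.8 gf 0.0
scene nipple [465. 148. 102.] n 230 dryer -167.0 165.0
scene nipple [458. 325. 101.] n 195 dryer -186.0 341.0
scene nipple [ 618. -102.  108.] n 422 dryer 2.0 -75.0
scene nipple [657. 102. 110.] n 640 dryer 27.0 131.0
side nipple [462. 150. 102.] n 356 dryer -170.0 167.0
side nipple [456. 324. 102.] n 470 dryer -187.0 340.0
side nipple [ 693. -111.   87.] n 85 dryer 77.0 -80.0
side nipple [ 616. -100.  107.] n 273 dryer -0.0 -73.0
side nipple [646. 105. 110.] n 153 dryer 16.0 133.0
off [ 24.   -16.78   1.7 ] rot [ 0.1  0.  -0. ]
```

Bottle placed: its nipple is at z 107.5, at dryer (1,-74). Next bottle.

Call:
step_arm(
  plan=[
    {"offset": [24,-16.8,1.7],"rot": [0,0,0],"gripper": 8.5},
    {"offset": [24,-16.8,1.7],"rot": [0,0,0],"gripper": 8.5},
    {"offset": [24,-16.8,1.7],"rot": [0,0,0],"gripper": 8.5},
    {"offset": [24,-16.8,1.7],"rot": [0,0,0],"gripper": 8.5},
    {"offset": [24,-16.8,1.7],"rot": [0,0,0],"gripper": 8.5},
    {"offset": [24,-16.8,1.7],"rot": [0,0,0],"gripper": 8.5},
    {"offset": [24,-16.8,1.7],"rot": [0,0,0],"gripper": 8.5},
    {"offset": [24,-16.8,1.7],"rot": [0,0,0],"gripper": 8.5},
    {"offset": [24,-16.8,1.7],"rot": [0,0,0],"gripper": 8.5},
  ],
)

```text
time_s: 5.65
eef_pos: [464.0, 148.3, 239.3]
ee_rot: [-0.0, 0.729, 0.684, -0.0]
force: [0.1, -0.2, 0.4]
grip_width: 0.995
grip_force: 0.0
```

```bash
python3 - <<'E'
from h import *
s=st(); c,o=bottles("wrist"); go(464,149,111)
E
```

```text
5.65 [464.  148.3 239.3] yaw -3.7 F [ 0.1 -0.2  0.4] w 85.0 gf 0.0
wrist nipple [464. 149. 105.] n 4902 dryer -169.0 166.0
wrist nipple [559. 107. 110.] n 148 dryer -70.0 130.0
off [ 9.000e-02 -1.000e-02  1.284e+01] rot [-0.   0.  -0.1]
```

Call:
step_arm(
  plan=[
    {"offset": [0.1,0,4],"rot": [0,0,0],"gripper": 8.5},
    {"offset": [0.1,0,8],"rot": [0,0,0],"gripper": 8.5},
    {"offset": [0.1,0,11],"rot": [0,0,0],"gripper": 8.5},
    {"offset": [0.1,0,12.8],"rot": [0,0,0],"gripper": 8.5},
    {"offset": [0.1,0,12.8],"rot": [0,0,0],"gripper": 8.5},
    {"offset": [0.1,0,12.8],"rot": [0,0,0],"gripper": 5},
    {"offset": [0.1,0,12.8],"rot": [0,0,0],"gripper": 5},
    {"offset": [0.1,0,12.8],"rot": [0,0,0],"gripper": 5},
    {"offset": [0.1,0,12.8],"rot": [0,0,0],"gripper": 5},
    {"offset": [0.1,0,12.8],"rot": [0,0,0],"gripper": 5},
  ],
)

```text
time_s: 6.7
eef_pos: [464.4, 149.8, 113.3]
ee_rot: [0.001, 0.729, 0.684, 0.001]
force: [-0.3, -2.0, 6.3]
grip_width: 0.662
grip_force: 43.3
```

```bash
python3 - <<'E'
from h import *
s=st(); x,y=dw(0,5); print(x,y); go(x,y,240); go(x,y,117)
E
```

```text
6.7 [464.4 149.8 113.3] yaw -3.6 F [-0.3 -2.   6.3] w 56.5 gf 43.3
621.8139525976466 -22.00986635785864
off [-16.15  16.83 -12.63] rot [ 0.1 -0.  -0. ]
off [-16.15  16.8   -0.33] rot [ 0.1 -0.  -0. ]
```

Call:
step_arm(
  plan=[
    {"offset": [0,0,-4],"rot": [0,0,0],"gripper": 5},
    {"offset": [0,0,-8],"rot": [0,0,0],"gripper": 5},
    {"offset": [-3,0,-12],"rot": [0,0,0],"gripper": 5},
    {"offset": [-7,2,-13],"rot": [0,0,0],"gripper": 5},
    {"offset": [-11,4,-13],"rot": [0,0,0],"gripper": 5},
    {"offset": [-15,7,-13],"rot": [0,0,0],"gripper": 5},
    {"offset": [-16.1,11,-13],"rot": [0,0,0],"gripper": 5},
    {"offset": [-16.1,15,-13],"rot": [0,0,0],"gripper": 5},
    {"offset": [-16.1,16.8,-12],"rot": [0,0,0],"gripper": 5},
    {"offset": [-16.1,16.8,-8],"rot": [0,0,0],"gripper": 5},
    {"offset": [-16.1,16.8,-4],"rot": [0,0,0],"gripper": 5},
    {"offset": [-16.1,16.8,-2],"rot": [0,0,0],"gripper": 5},
  ],
)

```text
time_s: 7.9
eef_pos: [620.0, -21.1, 128.7]
ee_rot: [-0.002, 0.729, 0.684, -0.001]
force: [-0.1, -0.4, -1.7]
grip_width: 0.668
grip_force: 44.5
```

Call:
step_arm(
  plan=[
    {"offset": [0,0,0.8],"rot": [0,0,0],"gripper": 5},
    {"offset": [0,0,1.4],"rot": [0,0,0],"gripper": 5},
    {"offset": [0,0,1.4],"rot": [0,0,0],"gripper": 5},
    {"offset": [0,0,1.4],"rot": [0,0,0],"gripper": 8},
    {"offset": [0,0,1.4],"rot": [0,0,0],"gripper": 8},
    {"offset": [0,0,1.4],"rot": [0,0,0],"gripper": 8},
    {"offset": [0,0,1.4],"rot": [0,0,0],"gripper": 8},
    {"offset": [0,0,-2],"rot": [0,0,0],"gripper": 8},
    {"offset": [0,0,-6],"rot": [0,0,0],"gripper": 8},
    {"offset": [0,0,-10],"rot": [0,0,0],"gripper": 8},
    {"offset": [0,0,-13],"rot": [0,0,0],"gripper": 8.5},
    {"offset": [0,0,-13],"rot": [0,0,0],"gripper": 8.5},
  ],
)

```text
time_s: 9.1
eef_pos: [622.3, -21.5, 266.8]
ee_rot: [0.004, 0.729, 0.684, 0.002]
force: [0.3, 0.6, 0.6]
grip_width: 0.997
grip_force: 0.0
```

```bash
python3 - <<'E'
from h import *
s=st(); bottles("scene"); c,_=bottles("side"); go(457,324.5,245)
E
```

```text
9.1 [622.3 -21.5 266.8] yaw -3.6 F [0.3 0.6 0.6] w 85.1 gf 0.0
scene nipple [457. 325. 101.] n 198 dryer -186.0 340.0
scene nipple [ 618. -105.  108.] n 428 dryer 1.0 -78.0
scene nipple [638. 103. 110.] n 636 dryer 9.0 131.0
scene nipple [623. -21. 108.] n 400 dryer 2.0 6.0
side nipple [455. 325. 101.] n 473 dryer -188.0 341.0
side nipple [ 693. -116.   86.] n 79 dryer 77.0 -84.0
side nipple [ 617. -104.  106.] n 272 dryer 1.0 -77.0
side nipple [622. -22. 107.] n 301 dryer 0.0 5.0
side nipple [620. 106. 110.] n 150 dryer -10.0 132.0
off [ 33.47 -18.58   1.68] rot [ 0.  0. -0.]
```

Call:
step_arm(
  plan=[
    {"offset": [0,-10,0],"rot": [0,0,0],"gripper": 8.5},
    {"offset": [0,-10,0],"rot": [0,0,0],"gripper": 8.5},
    {"offset": [33.5,-18.6,1.7],"rot": [0,0,0],"gripper": 8.5},
    {"offset": [33.5,-18.6,1.7],"rot": [0,0,0],"gripper": 8.5},
    {"offset": [33.5,-18.6,1.7],"rot": [0,0,0],"gripper": 8.5},
    {"offset": [33.5,-18.6,1.7],"rot": [0,0,0],"gripper": 8.5},
    {"offset": [33.5,-18.6,1.7],"rot": [0,0,0],"gripper": 8.5},
    {"offset": [33.5,-18.6,1.7],"rot": [0,0,0],"gripper": 8.5},
    {"offset": [33.5,-18.6,1.7],"rot": [0,0,0],"gripper": 8.5},
    {"offset": [33.5,-18.6,1.7],"rot": [0,0,0],"gripper": 8.5},
    {"offset": [33.5,-18.6,1.7],"rot": [0,0,0],"gripper": 8.5},
    {"offset": [33.5,-18.6,1.7],"rot": [0,0,0],"gripper": 8.5},
  ],
)

```text
time_s: 10.4
eef_pos: [457.0, 323.8, 244.1]
ee_rot: [-0.0, 0.73, 0.684, -0.001]
force: [0.4, -0.1, -0.3]
grip_width: 0.997
grip_force: 0.0
```

```bash
python3 - <<'E'
from h import *
s=st(); c,o=bottles("wrist"); go(457,324.5,111)
E
```

```text
10.4 [457.  323.8 244.1] yaw -3.7 F [ 0.4 -0.1 -0.3] w 85.1 gf 0.0
wrist nipple [456. 326. 105.] n 4693 dryer -187.0 342.0Traceback (most recent call last):
  File "<stdin>", line 2, in <module>
  File "h.py", line 40, in bottles
    for i in range(1,l.max()+1):
                     ~~~~~^^
    return umr_maximum(a, axis, None, out, keepdims, initial, where)
ValueError: zero-size array to reduction operation maximum which has no identity
```

Call:
step_arm(
  plan=[
    {"offset": [0.1,0,4],"rot": [0,0,0],"gripper": 8.5},
    {"offset": [0.1,0,8],"rot": [0,0,0],"gripper": 8.5},
    {"offset": [0.1,0,11],"rot": [0,0,0],"gripper": 8.5},
    {"offset": [0.1,0,13.2],"rot": [0,0,0],"gripper": 8.5},
    {"offset": [0.1,0,13.2],"rot": [0,0,0],"gripper": 8.5},
    {"offset": [0.1,0,13.2],"rot": [0,0,0],"gripper": 5},
    {"offset": [0.1,0,13.2],"rot": [0,0,0],"gripper": 5},
    {"offset": [0.1,0,13.2],"rot": [0,0,0],"gripper": 5},
    {"offset": [0.1,0,13.2],"rot": [0,0,0],"gripper": 5},
    {"offset": [0.1,0,13.2],"rot": [0,0,0],"gripper": 5},
  ],
)

```text
time_s: 11.45
eef_pos: [457.6, 325.8, 114.8]
ee_rot: [0.001, 0.729, 0.684, 0.001]
force: [-0.2, -1.2, 6.4]
grip_width: 0.665
grip_force: 43.1
```

```bash
python3 - <<'E'
from h import *
s=st(); x,y=dw(0,78); print(x,y); go(x,y,240); go(x,y,117)
E
```

```text
11.45 [457.6 325.8 114.8] yaw -3.6 F [-0.2 -1.2  6.4] w 56.8 gf 43.1
626.3976605232864 50.846084817405185
off [-26.36  18.62 -12.5 ] rot [ 0.2 -0.1 -0. ]
off [-26.37  18.59  -0.2 ] rot [ 0.2 -0.1 -0. ]
```

Call:
step_arm(
  plan=[
    {"offset": [0,0,-4],"rot": [0,0,0],"gripper": 5},
    {"offset": [-2,0,-8.5],"rot": [0,0,0],"gripper": 5},
    {"offset": [-6,0,-13],"rot": [0,0,0],"gripper": 5},
    {"offset": [-10.5,0,-13.5],"rot": [0,0,0],"gripper": 5},
    {"offset": [-15,0,-13.5],"rot": [0,0,0],"gripper": 5},
    {"offset": [-19.5,0,-13.5],"rot": [0,0,0],"gripper": 5},
    {"offset": [-24,1,-13.5],"rot": [0,0,0],"gripper": 5},
    {"offset": [-26.6,4,-13.5],"rot": [0,0,0],"gripper": 5},
    {"offset": [-26.6,8.5,-13.5],"rot": [0,0,0],"gripper": 5},
    {"offset": [-26.6,13,-13.5],"rot": [0,0,0],"gripper": 5},
    {"offset": [-26.6,17,-13.5],"rot": [0,0,0],"gripper": 5},
    {"offset": [-26.6,18.6,-13.5],"rot": [0,0,0],"gripper": 5},
  ],
)

```text
time_s: 12.65
eef_pos: [627.9, 47.9, 248.0]
ee_rot: [0.001, 0.729, 0.684, 0.001]
force: [-1.2, -0.2, -1.7]
grip_width: 0.667
grip_force: 43.9
```

Call:
step_arm(
  plan=[
    {"offset": [0,0,4],"rot": [0,0,0],"gripper": 5},
    {"offset": [0,0,8],"rot": [0,0,0],"gripper": 5},
    {"offset": [0,0,11],"rot": [0,0,0],"gripper": 5},
    {"offset": [0,0,12.5],"rot": [0,0,0],"gripper": 5},
    {"offset": [0,0,12.9],"rot": [0,0,0],"gripper": 5},
    {"offset": [0,0,12.9],"rot": [0,0,0],"gripper": 5},
    {"offset": [0,0,12.9],"rot": [0,0,0],"gripper": 8},
    {"offset": [0,0,12.9],"rot": [0,0,0],"gripper": 8},
    {"offset": [0,0,12.9],"rot": [0,0,0],"gripper": 8},
    {"offset": [0,0,12.9],"rot": [0,0,0],"gripper": 8},
  ],
)

```text
time_s: 13.65
eef_pos: [625.8, 48.5, 119.2]
ee_rot: [0.0, 0.729, 0.684, 0.0]
force: [-0.5, 0.3, 0.1]
grip_width: 0.943
grip_force: 0.0
```

Call:
step_arm(
  plan=[
    {"offset": [0,0,-3],"rot": [0,0,0],"gripper": 8},
    {"offset": [0,0,-7],"rot": [0,0,0],"gripper": 8},
    {"offset": [0,0,-12],"rot": [0,0,0],"gripper": 8},
    {"offset": [0,0,-17],"rot": [0,0,0],"gripper": 8},
    {"offset": [0,0,-17],"rot": [0,0,0],"gripper": 8},
  ],
)

```text
time_s: 14.15
eef_pos: [627.1, 48.5, 296.7]
ee_rot: [0.005, 0.729, 0.684, 0.004]
force: [-0.5, -0.0, 0.1]
grip_width: 0.937
grip_force: 0.0
```

```bash
sed -i 's/        for i in range(1,l.max()+1):/        for i in range(1,(l.max() if len(l) else 0)+1):/' h.py; python3 - <<'E'
from h import *
s=st(); bottles("scene"); c,_=bottles("side"); save(c,"side2.png")
q=cloud(c).reshape(-1,3);q=q[np.isfinite(q[:,0])]
k=q[(q[:,0]>590)&(q[:,0]<680)&(q[:,1]>150)&(q[:,1]<240)&(q[:,2]>140)&(q[:,2]<175)]
print(len(k),k[:,2].max(),cv2.minAreaRect(k[:,:2].astype(np.float32)))
E
```

```text
14.15 [627.1  48.5 296.7] yaw -3.6 F [-0.5 -0.   0.1] w 80.1 gf 0.0
scene nipple [ 620. -103.  108.] n 421 dryer 4.0 -76.0
scene nipple [625. -23. 107.] n 401 dryer 3.0 5.0
scene nipple [610. 105. 110.] n 635 dryer -19.0 131.0
scene nipple [628.  46. 107.] n 375 dryer 2.0 74.0
side nipple [ 618. -103.  106.] n 272 dryer 1.0 -76.0
side nipple [623. -19. 107.] n 299 dryer 1.0 8.0
side nipple [639. 106. 110.] n 157 dryer 10.0 134.0
side nipple [625.  49. 107.] n 331 dryer -1.0 76.0
301 167.52633367332294 ((633.16552734375, 188.92677307128906), (18.24222183227539, 71.45915985107422), 86.05513000488281)
```

View pics/side2.png

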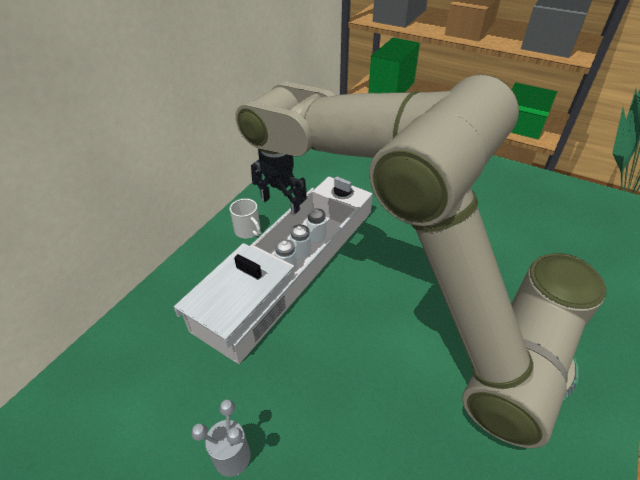

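The side view shows all three bottles upright in the bay at (285,246), (300,232) and (317,215), and no bottles elsewhere. Next is the lid handle at about (634.5,188.5).

```bash
python3 - <<'E'
from h import *
s=st(); print(s["joints"].round(2)); go(634.5,188.5,260,86.4); go(634.5,188.5,260,-93.6)
E
```

```text
14.25 [625.7  48.5 289.6] yaw -3.6 F [-0.5  1.  -0.7] w 80.3 gf 0.0
[-0.11  0.55  1.18  0.    1.41 -0.05]
off [14.02 -0.02  2.96] rot [  0.1   0.1 -90. ]
off [14.02 -0.02  2.96] rot [ 0.1 -0.1 90. ]
```

Call:
step_arm(
  plan=[
    {"offset": [14,0,3],"rot": [0,0,-90],"gripper": 6},
    {"offset": [14,0,3],"rot": [0,0,-90],"gripper": 6},
    {"offset": [14,0,3],"rot": [0,0,-90],"gripper": 6},
    {"offset": [14,0,3],"rot": [0,0,-90],"gripper": 6},
    {"offset": [14,0,3],"rot": [0,0,-90],"gripper": 6},
    {"offset": [14,0,3],"rot": [0,0,-90],"gripper": 6},
    {"offset": [14,0,3],"rot": [0,0,-90],"gripper": 6},
    {"offset": [14,0,3],"rot": [0,0,-90],"gripper": 6},
    {"offset": [14,0,3],"rot": [0,0,-90],"gripper": 6},
    {"offset": [14,0,3],"rot": [0,0,-90],"gripper": 6},
    {"offset": [14,0,3],"rot": [0,0,-90],"gripper": 6},
    {"offset": [14,0,3],"rot": [0,0,-90],"gripper": 6},
  ],
)

```text
time_s: 15.45
eef_pos: [634.2, 188.1, 256.9]
ee_rot: [-0.002, 0.032, 1.0, -0.0]
force: [0.1, -0.4, 0.4]
grip_width: 0.702
grip_force: 0.0
```

```bash
python3 - <<'E'
from h import *
s=st(); c=cap("wrist"); save(c,"w1.png"); q=cloud(c).reshape(-1,3);q=q[np.isfinite(q[:,0])]
k=q[(q[:,0]>580)&(q[:,0]<690)&(q[:,1]>150)&(q[:,1]<240)&(q[:,2]>152)&(q[:,2]<172)]
print(len(k),k[:,2].max(),cv2.minAreaRect(k[:,:2].astype(np.float32))); go(634.5,188.5,204,86.4)
E
```

```text
15.45 [634.2 188.1 256.9] yaw 86.4 F [ 0.1 -0.4  0.4] w 59.9 gf 0.0
4237 169.257670145671 ((633.4523315429688, 188.67135620117188), (16.060306549072266, 69.61173248291016), 86.45854187011719)
off [-0.04  0.04  5.32] rot [-0.  -0.2 -0.1]
```

View pics/w1.png

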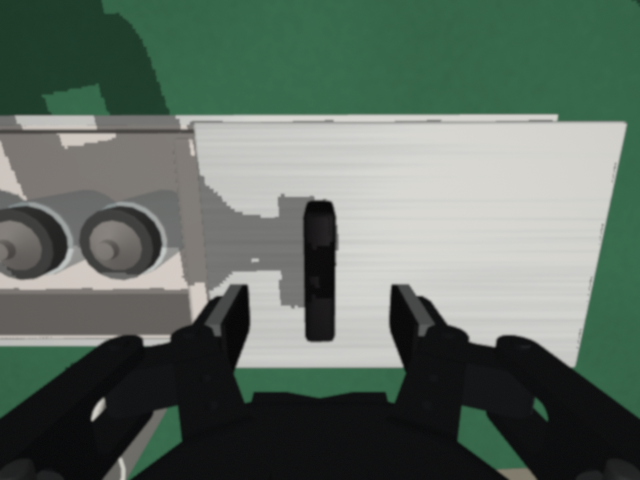

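The handle (320,270) is centred between the finger pads, which are at (235,320) and (402,320). Descend and grip.

Call:
step_arm(
  plan=[
    {"offset": [0,0,3],"rot": [0,0,0],"gripper": 6},
    {"offset": [0,0,5],"rot": [0,0,0],"gripper": 6},
    {"offset": [0,0,5.3],"rot": [0,0,0],"gripper": 6},
    {"offset": [0,0,5.3],"rot": [0,0,0],"gripper": 6},
    {"offset": [0,0,5.3],"rot": [0,0,0],"gripper": 1},
    {"offset": [0,0,5.3],"rot": [0,0,0],"gripper": 1},
    {"offset": [0,0,5.3],"rot": [0,0,0],"gripper": 1},
    {"offset": [0,0,5.3],"rot": [0,0,0],"gripper": 1},
    {"offset": [0,0,5.3],"rot": [0,0,0],"gripper": 1},
    {"offset": [0,0,5.3],"rot": [0,0,0],"gripper": 1},
    {"offset": [0,0,5.3],"rot": [0,0,0],"gripper": 1},
  ],
  squeeze=40,
)

```text
time_s: 16.6
eef_pos: [634.7, 188.2, 206.8]
ee_rot: [0.001, 0.032, 0.999, 0.0]
force: [-2.0, 0.2, 6.4]
grip_width: 0.178
grip_force: 40.5
```

```bash
python3 - <<'E'
from h import *
st()
E
```

```text
16.6 [634.7 188.2 206.8] yaw 86.4 F [-2.   0.2  6.4] w 15.2 gf 40.5
```

Call:
step_arm(
  plan=[
    {"offset": [0,-1,-0.2],"rot": [0,0,0],"gripper": 1},
    {"offset": [0,-2.5,-0.2],"rot": [0,0,0],"gripper": 1},
    {"offset": [0,-4,-0.2],"rot": [0,0,0],"gripper": 1},
    {"offset": [0,-5.5,-0.2],"rot": [0,0,0],"gripper": 1},
    {"offset": [0,-7,-0.2],"rot": [0,0,0],"gripper": 1},
    {"offset": [0,-8.5,-0.2],"rot": [0,0,0],"gripper": 1},
    {"offset": [0,-10,-0.2],"rot": [0,0,0],"gripper": 1},
    {"offset": [0,-11.5,-0.2],"rot": [0,0,0],"gripper": 1},
    {"offset": [0,-13,-0.2],"rot": [0,0,0],"gripper": 1},
    {"offset": [0,-14.3,-0.2],"rot": [0,0,0],"gripper": 1},
    {"offset": [0,-15,-0.2],"rot": [0,0,0],"gripper": 1},
    {"offset": [0,-15,-0.2],"rot": [0,0,0],"gripper": 1},
  ],
)

```text
time_s: 17.8
eef_pos: [625.5, 37.3, 206.9]
ee_rot: [0.001, 0.032, 0.999, -0.0]
force: [6.3, -3.5, -6.5]
grip_width: 0.179
grip_force: 40.4
```

Call:
step_arm(
  plan=[
    {"offset": [0,-0.3,0],"rot": [0,0,0],"gripper": 1},
    {"offset": [0,-0.6,0],"rot": [0,0,0],"gripper": 1},
    {"offset": [0,-0.9,0],"rot": [0,0,0],"gripper": 1},
    {"offset": [0,-1.2,0],"rot": [0,0,0],"gripper": 1},
    {"offset": [0,-1.5,0],"rot": [0,0,0],"gripper": 1},
    {"offset": [0,-1.8,0],"rot": [0,0,0],"gripper": 1},
    {"offset": [0,-2.1,0],"rot": [0,0,0],"gripper": 1},
    {"offset": [0,-2.4,0],"rot": [0,0,0],"gripper": 1},
    {"offset": [0,-2.7,0],"rot": [0,0,0],"gripper": 1},
    {"offset": [0,-3,0],"rot": [0,0,0],"gripper": 1},
  ],
)

```text
time_s: 18.8
eef_pos: [623.7, 8.9, 206.9]
ee_rot: [0.001, 0.032, 0.999, 0.0]
force: [7.8, 3.3, -7.7]
grip_width: 0.179
grip_force: 40.3
```

```bash
cat >> h.py <<'E'
H0=np.array([634.7,188.2])
def lid():
    s=st(); print("travel",((H0-s["eef_pos"][:2])@DY).round(1),"push",(s["force"][:2]@DY).round(2))
E
python3 -c "
from h import *
lid()"
```

```text
18.8 [623.7   8.9 206.9] yaw 86.4 F [ 7.8  3.3 -7.7] w 15.3 gf 40.3
travel 179.7 push 3.77
```

Call:
step_arm(
  plan=[
    {"offset": [-0.1,-0.2,0.1],"rot": [0,0,0],"gripper": 1},
    {"offset": [-0.1,-0.4,0.1],"rot": [0,0,0],"gripper": 1},
    {"offset": [-0.1,-0.6,0.1],"rot": [0,0,0],"gripper": 1},
    {"offset": [-0.1,-0.8,0.1],"rot": [0,0,0],"gripper": 1},
    {"offset": [-0.1,-1,0.1],"rot": [0,0,0],"gripper": 1},
  ],
)

```text
time_s: 19.3
eef_pos: [623.3, -1.5, 206.8]
ee_rot: [-0.0, 0.032, 0.999, 0.0]
force: [-3.0, 2.8, 1.5]
grip_width: 0.177
grip_force: 41.6
```

Call:
step_arm(
  plan=[
    {"offset": [0,-0.1,0],"rot": [0,0,0],"gripper": 1},
    {"offset": [0,-0.2,0],"rot": [0,0,0],"gripper": 1},
    {"offset": [0,-0.3,0],"rot": [0,0,0],"gripper": 1},
    {"offset": [0,-0.4,0],"rot": [0,0,0],"gripper": 1},
  ],
)

```text
time_s: 19.7
eef_pos: [623.0, -5.5, 206.8]
ee_rot: [-0.0, 0.032, 0.999, 0.0]
force: [-4.4, 3.2, 2.0]
grip_width: 0.183
grip_force: 41.7
```

```bash
python3 -c "
from h import *
lid()"
```

```text
19.7 [623.   -5.5 206.8] yaw 86.4 F [-4.4  3.2  2. ] w 15.6 gf 41.7
travel 194.0 push 2.88
```

Call:
step_arm(
  plan=[
    {"offset": [0,-0.1,0],"rot": [0,0,0],"gripper": 1},
    {"offset": [0,-0.2,0],"rot": [0,0,0],"gripper": 1},
    {"offset": [0,-0.3,0],"rot": [0,0,0],"gripper": 1},
    {"offset": [0,-0.4,0],"rot": [0,0,0],"gripper": 1},
  ],
)

```text
time_s: 20.1
eef_pos: [622.8, -9.4, 206.8]
ee_rot: [-0.0, 0.032, 0.999, 0.0]
force: [-3.7, 3.4, 1.5]
grip_width: 0.181
grip_force: 41.7
```

```bash
python3 -c "
from h import *
lid()"
```

```text
20.1 [622.8  -9.4 206.8] yaw 86.4 F [-3.7  3.4  1.5] w 15.4 gf 41.7
travel 198.0 push 3.21
```

Call:
step_arm(
  plan=[
    {"offset": [0,-0.1,0],"rot": [0,0,0],"gripper": 1},
    {"offset": [0,-0.2,0],"rot": [0,0,0],"gripper": 1},
    {"offset": [0,-0.3,0],"rot": [0,0,0],"gripper": 1},
    {"offset": [0,-0.4,0],"rot": [0,0,0],"gripper": 1},
    {"offset": [0,-0.5,0],"rot": [0,0,0],"gripper": 1},
  ],
)

```text
time_s: 20.6
eef_pos: [622.5, -14.4, 206.8]
ee_rot: [-0.0, 0.032, 0.999, 0.0]
force: [-4.3, 4.3, 1.6]
grip_width: 0.181
grip_force: 41.7
```

Call:
step_arm(
  plan=[
    {"offset": [0,-0.1,0],"rot": [0,0,0],"gripper": 1},
    {"offset": [0,-0.2,0],"rot": [0,0,0],"gripper": 1},
    {"offset": [0,-0.3,0],"rot": [0,0,0],"gripper": 1},
    {"offset": [0,-0.4,0],"rot": [0,0,0],"gripper": 1},
    {"offset": [0,-0.5,0],"rot": [0,0,0],"gripper": 1},
  ],
)

```text
time_s: 21.1
eef_pos: [622.2, -19.4, 206.8]
ee_rot: [-0.0, 0.032, 0.999, 0.0]
force: [-4.6, 3.2, 1.3]
grip_width: 0.178
grip_force: 41.7
```

Call:
step_arm(
  plan=[
    {"offset": [0,-0.1,0],"rot": [0,0,0],"gripper": 1},
    {"offset": [0,-0.2,0],"rot": [0,0,0],"gripper": 1},
    {"offset": [0,-0.3,0],"rot": [0,0,0],"gripper": 1},
    {"offset": [0,-0.4,0],"rot": [0,0,0],"gripper": 1},
    {"offset": [0,-0.4,0],"rot": [0,0,0],"gripper": 1},
  ],
)

```text
time_s: 21.6
eef_pos: [621.9, -23.5, 206.8]
ee_rot: [-0.0, 0.032, 0.999, 0.0]
force: [-3.2, 2.6, 1.7]
grip_width: 0.176
grip_force: 41.7
```

Call:
step_arm(
  plan=[
    {"offset": [0,-0.1,0],"rot": [0,0,0],"gripper": 1},
    {"offset": [0,-0.2,0],"rot": [0,0,0],"gripper": 1},
    {"offset": [0,-0.3,0],"rot": [0,0,0],"gripper": 1},
    {"offset": [0,-0.4,0],"rot": [0,0,0],"gripper": 1},
    {"offset": [0,-0.4,0],"rot": [0,0,0],"gripper": 1},
  ],
)

```text
time_s: 22.1
eef_pos: [621.7, -27.5, 206.8]
ee_rot: [-0.0, 0.032, 0.999, 0.0]
force: [-4.2, 2.2, 2.0]
grip_width: 0.183
grip_force: 41.7
```

Call:
step_arm(
  plan=[
    {"offset": [0,-0.1,0],"rot": [0,0,0],"gripper": 1},
    {"offset": [0,-0.2,0],"rot": [0,0,0],"gripper": 1},
    {"offset": [0,-0.3,0],"rot": [0,0,0],"gripper": 1},
    {"offset": [0,-0.4,0],"rot": [0,0,0],"gripper": 1},
  ],
)

```text
time_s: 22.5
eef_pos: [621.4, -31.3, 206.8]
ee_rot: [-0.0, 0.032, 0.999, 0.0]
force: [-4.2, 3.7, 1.5]
grip_width: 0.183
grip_force: 41.7
```

Call:
step_arm(
  plan=[
    {"offset": [0,-0.1,0],"rot": [0,0,0],"gripper": 1},
    {"offset": [0,-0.2,0],"rot": [0,0,0],"gripper": 1},
    {"offset": [0,-0.3,0],"rot": [0,0,0],"gripper": 1},
    {"offset": [0,-0.4,0],"rot": [0,0,0],"gripper": 1},
  ],
)

```text
time_s: 22.9
eef_pos: [621.2, -35.3, 206.8]
ee_rot: [-0.0, 0.032, 0.999, 0.0]
force: [-3.1, 3.7, 1.5]
grip_width: 0.18
grip_force: 41.7
```

Call:
step_arm(
  plan=[
    {"offset": [0,-0.1,0],"rot": [0,0,0],"gripper": 1},
    {"offset": [0,-0.2,0],"rot": [0,0,0],"gripper": 1},
    {"offset": [0,-0.3,0],"rot": [0,0,0],"gripper": 1},
    {"offset": [0,-0.4,0],"rot": [0,0,0],"gripper": 1},
  ],
)

```text
time_s: 23.3
eef_pos: [621.0, -39.3, 206.8]
ee_rot: [-0.0, 0.032, 0.999, 0.0]
force: [-3.0, 4.1, 2.1]
grip_width: 0.178
grip_force: 41.7
```

Call:
step_arm(
  plan=[
    {"offset": [0,-0.1,0],"rot": [0,0,0],"gripper": 1},
    {"offset": [0,-0.2,0],"rot": [0,0,0],"gripper": 1},
    {"offset": [0,-0.3,0],"rot": [0,0,0],"gripper": 1},
    {"offset": [0,-0.4,0],"rot": [0,0,0],"gripper": 1},
  ],
)

```text
time_s: 23.7
eef_pos: [620.7, -43.3, 206.8]
ee_rot: [-0.0, 0.032, 0.999, 0.0]
force: [-2.3, 3.5, 1.3]
grip_width: 0.18
grip_force: 41.7
```

Travel is now about 232 mm with no binding yet.

Call:
step_arm(
  plan=[
    {"offset": [0,-0.1,0],"rot": [0,0,0],"gripper": 1},
    {"offset": [0,-0.2,0],"rot": [0,0,0],"gripper": 1},
    {"offset": [0,-0.3,0],"rot": [0,0,0],"gripper": 1},
    {"offset": [0,-0.4,0],"rot": [0,0,0],"gripper": 1},
  ],
)

```text
time_s: 24.1
eef_pos: [620.5, -47.3, 206.8]
ee_rot: [-0.0, 0.032, 0.999, 0.0]
force: [-3.9, 3.6, 1.0]
grip_width: 0.18
grip_force: 41.7
```

Call:
step_arm(
  plan=[
    {"offset": [0,-0.1,0],"rot": [0,0,0],"gripper": 1},
    {"offset": [0,-0.2,0],"rot": [0,0,0],"gripper": 1},
    {"offset": [0,-0.3,0],"rot": [0,0,0],"gripper": 1},
    {"offset": [0,-0.4,0],"rot": [0,0,0],"gripper": 1},
  ],
)

```text
time_s: 24.5
eef_pos: [620.2, -51.3, 206.8]
ee_rot: [-0.0, 0.032, 0.999, 0.0]
force: [-3.4, 3.9, 1.4]
grip_width: 0.181
grip_force: 41.7
```

Call:
step_arm(
  plan=[
    {"offset": [0,-0.1,0],"rot": [0,0,0],"gripper": 1},
    {"offset": [0,-0.2,0],"rot": [0,0,0],"gripper": 1},
    {"offset": [0,-0.3,0],"rot": [0,0,0],"gripper": 1},
    {"offset": [0,-0.4,0],"rot": [0,0,0],"gripper": 1},
  ],
)

```text
time_s: 24.9
eef_pos: [620.0, -55.3, 206.8]
ee_rot: [-0.0, 0.032, 0.999, 0.0]
force: [-2.5, 3.5, 1.6]
grip_width: 0.183
grip_force: 41.7
```

Call:
step_arm(
  plan=[
    {"offset": [0,-0.1,0],"rot": [0,0,0],"gripper": 1},
    {"offset": [0,-0.2,0],"rot": [0,0,0],"gripper": 1},
    {"offset": [0,-0.3,0],"rot": [0,0,0],"gripper": 1},
    {"offset": [0,-0.4,0],"rot": [0,0,0],"gripper": 1},
  ],
)

```text
time_s: 25.3
eef_pos: [619.7, -58.8, 206.8]
ee_rot: [-0.0, 0.032, 1.0, 0.001]
force: [-2.5, 7.0, 1.9]
grip_width: 0.181
grip_force: 41.7
```

Force is rising (7.0 N), so the tight spot has begun at about y = -56. One small step further, then hold.

Call:
step_arm(
  plan=[
    {"offset": [0,-0.1,0],"rot": [0,0,0],"gripper": 1},
    {"offset": [0,-0.2,0],"rot": [0,0,0],"gripper": 1},
    {"offset": [0,-0.3,0],"rot": [0,0,0],"gripper": 1},
    {"offset": [0,-0.3,0],"rot": [0,0,0],"gripper": 1},
    {"offset": [0,-0.3,0],"rot": [0,0,0],"gripper": 1},
  ],
)

```text
time_s: 25.8
eef_pos: [619.6, -61.4, 206.8]
ee_rot: [-0.0, 0.032, 1.0, 0.001]
force: [-2.2, 8.7, 1.7]
grip_width: 0.18
grip_force: 41.7
```

```bash
python3 -c "
from h import *
lid()"
```

```text
25.8 [619.6 -61.4 206.8] yaw 86.4 F [-2.2  8.7  1.7] w 15.4 gf 41.7
travel 250.1 push 8.51
```

Call:
step_arm(
  plan=[
    {"offset": [0,-0.1,0],"rot": [0,0,0],"gripper": 1},
    {"offset": [0,-0.2,0],"rot": [0,0,0],"gripper": 1},
    {"offset": [0,-0.3,0],"rot": [0,0,0],"gripper": 1},
    {"offset": [0,-0.3,0],"rot": [0,0,0],"gripper": 1},
    {"offset": [0,-0.3,0],"rot": [0,0,0],"gripper": 1},
  ],
)

```text
time_s: 26.3
eef_pos: [619.4, -63.9, 206.8]
ee_rot: [-0.0, 0.031, 1.0, 0.001]
force: [-1.8, 12.1, 1.8]
grip_width: 0.18
grip_force: 41.7
```

It binds at about 12 N total, or about 8 N on the seal. Easing back 24 mm puts it about 17 mm before the tight spot, in the middle of the brushing range.

Call:
step_arm(
  plan=[
    {"offset": [0,0.3,0],"rot": [0,0,0],"gripper": 1},
    {"offset": [0,0.6,0],"rot": [0,0,0],"gripper": 1},
    {"offset": [0,0.9,0],"rot": [0,0,0],"gripper": 1},
    {"offset": [0,1.2,0],"rot": [0,0,0],"gripper": 1},
    {"offset": [0,1.5,0],"rot": [0,0,0],"gripper": 1},
    {"offset": [0,1.8,0],"rot": [0,0,0],"gripper": 1},
    {"offset": [0,2.1,0],"rot": [0,0,0],"gripper": 1},
    {"offset": [0,2.3,0],"rot": [0,0,0],"gripper": 1},
    {"offset": [0,2.3,0],"rot": [0,0,0],"gripper": 1},
    {"offset": [0,2.3,0],"rot": [0,0,0],"gripper": 1},
    {"offset": [0,2.3,0],"rot": [0,0,0],"gripper": 1},
  ],
)

```text
time_s: 27.4
eef_pos: [620.7, -42.8, 206.8]
ee_rot: [-0.0, 0.032, 0.999, -0.0]
force: [-5.2, -1.9, 0.7]
grip_width: 0.18
grip_force: 41.6
```

```bash
python3 -c "
from h import *
lid()"
```

```text
27.4 [620.7 -42.8 206.8] yaw 86.3 F [-5.2 -1.9  0.7] w 15.4 gf 41.6
travel 231.5 push -2.25
```

Call:
step_arm(
  plan=[
    {"offset": [0,0,0],"rot": [0,0,0],"gripper": 4.5},
    {"offset": [0,0,0],"rot": [0,0,0],"gripper": 4.5},
    {"offset": [0,0,0],"rot": [0,0,0],"gripper": 4.5},
    {"offset": [0,0,0],"rot": [0,0,0],"gripper": 4.5},
    {"offset": [0,0,-3],"rot": [0,0,0],"gripper": 4.5},
    {"offset": [0,0,-7],"rot": [0,0,0],"gripper": 4.5},
    {"offset": [0,0,-7],"rot": [0,0,0],"gripper": 4.5},
  ],
)

```text
time_s: 28.1
eef_pos: [622.2, -42.6, 282.6]
ee_rot: [0.005, 0.032, 0.999, -0.001]
force: [0.2, 0.4, 0.5]
grip_width: 0.526
grip_force: 0.0
```

```bash
python3 - <<'E'
from h import *
s=st(); print(s["joints"].round(2))
for n in("scene","side"):
    c=cap(n); q=cloud(c).reshape(-1,3);q=q[np.isfinite(q[:,0])]
    k=q[(q[:,0]>575)&(q[:,0]<670)&(q[:,1]>-75)&(q[:,1]<-10)&(q[:,2]>138)&(q[:,2]<170)]
    b=q[(q[:,0]>560)&(q[:,0]<660)&(q[:,1]>-290)&(q[:,1]<-195)&(q[:,2]>100)&(q[:,2]<130)]
    for g in(k,b): print(n,len(g),cv2.minAreaRect(g[:,:2].astype(np.float32)) if len(g)>3 else 0, g[:,2].max() if len(g) else 0)
x,y=dw(0,-215.5);print(x,y); go(608,-242.5,230,86.4)
E
```

```text
28.1 [622.2 -42.6 282.6] yaw 86.4 F [0.2 0.4 0.5] w 44.9 gf 0.0
[-0.26  0.54  1.21  0.    1.38 -1.76]
scene 297 ((621.1758422851562, -43.12943649291992), (16.809097290039062, 76.02460479736328), 85.93151092529297) 167.91124200343245
scene 199 ((609.6459350585938, -243.4208984375), (14.740423202514648, 55.48120880126953), 86.00564575195312) 128.8310325427825
side 260 ((619.0042114257812, -40.77157211303711), (17.987796783447266, 71.28721618652344), 84.61168670654297) 167.3252016779171
side 154 ((606.6900634765625, -241.7732391357422), (18.19451141357422, 54.59800720214844), 88.55782318115234) 127.30196728849342
607.968643041433 -242.0747599762925
off [  0.03 -20.05   4.75] rot [-0.   0.1 -0. ]
```

The lid stayed put with its handle at y≈-42. The knob bar is at (608,-242.4), aligned at 86.4°.

Call:
step_arm(
  plan=[
    {"offset": [0,-4,0],"rot": [0,0,0],"gripper": 4.5},
    {"offset": [0,-9,0],"rot": [0,0,0],"gripper": 4.5},
    {"offset": [0,-14,1],"rot": [0,0,0],"gripper": 4.5},
    {"offset": [0,-18,3],"rot": [0,0,0],"gripper": 4.5},
    {"offset": [0,-20,5],"rot": [0,0,0],"gripper": 4.5},
    {"offset": [0,-20,5],"rot": [0,0,0],"gripper": 4.5},
    {"offset": [0,-20,5],"rot": [0,0,0],"gripper": 4.5},
  ],
)

```text
time_s: 28.9
eef_pos: [608.0, -241.6, 225.9]
ee_rot: [-0.001, 0.032, 0.999, 0.001]
force: [-0.7, -0.8, -1.1]
grip_width: 0.523
grip_force: 0.0
```

```bash
python3 - <<'E'
from h import *
s=st(); c=cap("wrist"); save(c,"w2.png"); q=cloud(c).reshape(-1,3);q=q[np.isfinite(q[:,0])]
b=q[(q[:,0]>560)&(q[:,0]<660)&(q[:,1]>-290)&(q[:,1]<-195)&(q[:,2]>118)&(q[:,2]<135)]
print(len(b),cv2.minAreaRect(b[:,:2].astype(np.float32)),b[:,2].max()); go(608,-242.4,173,86.4)
E
```

```text
28.9 [ 608.  -241.6  225.9] yaw 86.3 F [-0.7 -0.8 -1.1] w 44.7 gf 0.0
2619 ((606.9964599609375, -243.37802124023438), (13.984110832214355, 53.64888381958008), 86.50348663330078) 130.06115005168544
off [ 0.03 -0.14  5.4 ] rot [ 0. -0.  0.]
```

View pics/w2.png

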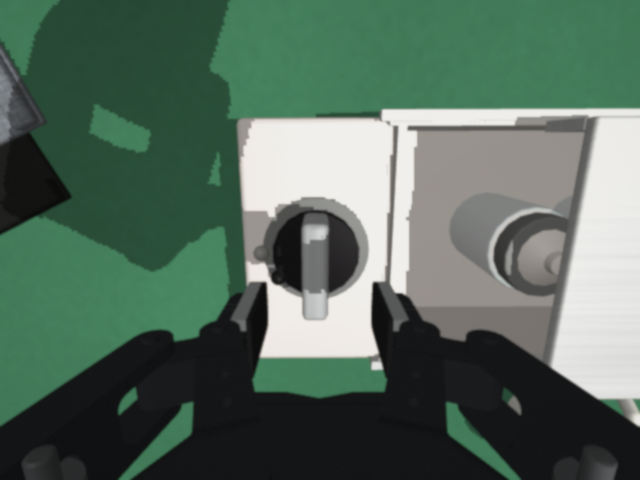

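The knob bar at (315,265) lies between the pads at (255,320) and (390,320), about 1 mm off centre. Descend with a 1.2 mm correction and grip.

Call:
step_arm(
  plan=[
    {"offset": [0.05,-0.12,3],"rot": [0,0,0],"gripper": 4.5},
    {"offset": [0.05,-0.12,5],"rot": [0,0,0],"gripper": 4.5},
    {"offset": [0.05,-0.12,5.3],"rot": [0,0,0],"gripper": 4.5},
    {"offset": [0.05,-0.12,5.3],"rot": [0,0,0],"gripper": 4.5},
    {"offset": [0.05,-0.12,5.3],"rot": [0,0,0],"gripper": 0.8},
    {"offset": [0.05,-0.12,5.3],"rot": [0,0,0],"gripper": 0.8},
    {"offset": [0.05,-0.12,5.3],"rot": [0,0,0],"gripper": 0.8},
    {"offset": [0.05,-0.12,5.3],"rot": [0,0,0],"gripper": 0.8},
    {"offset": [0.05,-0.12,5.3],"rot": [0,0,0],"gripper": 0.8},
    {"offset": [0.05,-0.12,5.3],"rot": [0,0,0],"gripper": 0.8},
  ],
  squeeze=80,
)

```text
time_s: 29.95
eef_pos: [608.0, -243.6, 175.6]
ee_rot: [0.001, 0.032, 0.999, -0.001]
force: [-1.1, -2.4, 6.8]
grip_width: 0.147
grip_force: 79.1
```

Call:
step_arm(
  plan=[
    {"offset": [0,0,0],"rot": [0,0,7],"gripper": 0.8},
    {"offset": [0,0,0],"rot": [0,0,14],"gripper": 0.8},
    {"offset": [0,0,0],"rot": [0,0,21],"gripper": 0.8},
    {"offset": [0,0,0],"rot": [0,0,28],"gripper": 0.8},
    {"offset": [0,0,0],"rot": [0,0,35],"gripper": 0.8},
    {"offset": [0,0,0],"rot": [0,0,42],"gripper": 0.8},
    {"offset": [0,0,0],"rot": [0,0,49],"gripper": 0.8},
    {"offset": [0,0,0],"rot": [0,0,56],"gripper": 0.8},
    {"offset": [0,0,0],"rot": [0,0,63],"gripper": 0.8},
    {"offset": [0,0,0],"rot": [0,0,69],"gripper": 0.8},
    {"offset": [0,0,0],"rot": [0,0,69],"gripper": 0.8},
    {"offset": [0,0,0],"rot": [0,0,69],"gripper": 0.8},
  ],
)

```text
time_s: 31.15
eef_pos: [607.4, -244.5, 175.6]
ee_rot: [0.001, 0.593, 0.806, -0.001]
force: [-4.2, -4.5, 7.6]
grip_width: 0.146
grip_force: 79.2
```

Call:
step_arm(
  plan=[
    {"offset": [0,0,0],"rot": [0,0,0],"gripper": 4},
    {"offset": [0,0,0],"rot": [0,0,0],"gripper": 4},
    {"offset": [0,0,0],"rot": [0,0,0],"gripper": 4},
    {"offset": [0,0,0],"rot": [0,0,0],"gripper": 4},
    {"offset": [0,0,-3],"rot": [0,0,0],"gripper": 4},
    {"offset": [0,0,-7],"rot": [0,0,0],"gripper": 4},
    {"offset": [0,0,-12],"rot": [0,0,0],"gripper": 4},
    {"offset": [0,0,-14],"rot": [0,0,0],"gripper": 4},
    {"offset": [0,0,-14],"rot": [0,0,0],"gripper": 4},
    {"offset": [0,0,-14],"rot": [0,0,0],"gripper": 4},
  ],
)

```text
time_s: 32.15
eef_pos: [607.5, -243.0, 313.0]
ee_rot: [-0.001, 0.592, 0.806, -0.0]
force: [-0.2, 0.4, -0.4]
grip_width: 0.47
grip_force: 0.0
```

```bash
python3 - <<'E'
from h import *
s=st()
c=cap("wrist"); save(c,"w3.png"); q=cloud(c).reshape(-1,3);q=q[np.isfinite(q[:,0])]
b=q[(q[:,0]>560)&(q[:,0]<660)&(q[:,1]>-290)&(q[:,1]<-195)&(q[:,2]>116)&(q[:,2]<135)]
r=cv2.minAreaRect(b[:,:2].astype(np.float32)); print("knob",len(b),r)
for n in("scene","side"):
    c=cap(n); save(c,n+"3.png"); q=cloud(c).reshape(-1,3);q=q[np.isfinite(q[:,0])]
    k=q[(q[:,0]>575)&(q[:,0]<670)&(q[:,1]>-75)&(q[:,1]<-10)&(q[:,2]>138)&(q[:,2]<170)]
    print(n,len(k),cv2.minAreaRect(k[:,:2].astype(np.float32)))
E
```

```text
32.15 [ 607.5 -243.   313. ] yaw 17.4 F [-0.2  0.4 -0.4] w 40.2 gf 0.0
knob 1241 ((607.6341552734375, -243.22705078125), (13.614761352539062, 53.8995475769043), 16.99641227722168)
scene 299 ((620.6677856445312, -43.53770446777344), (17.49517059326172, 73.83911895751953), 85.67755126953125)
side 260 ((619.2930908203125, -40.17463684082031), (19.059194564819336, 70.55101013183594), 84.54725646972656)
```

View pics/scene3.png

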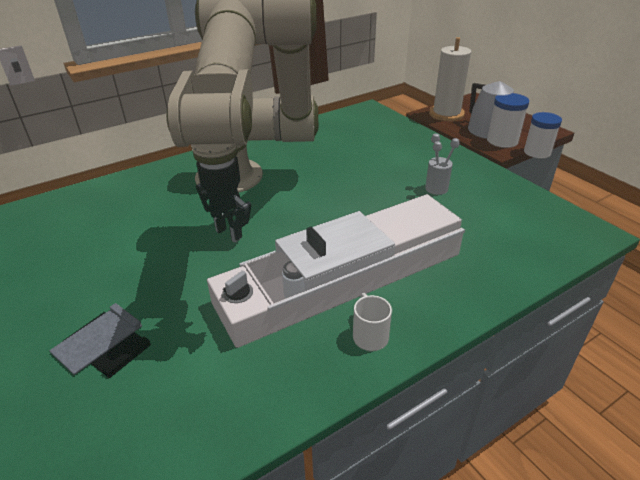

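The scene view shows the lid over the bay with its handle at (316,240), the knob turned at (237,287) to about 1.21 rad, and the visible bottle upright at (292,275). The tumbler and bibs are unmoved and the arm is clear.

```bash
python3 -c "
from rig import *
print(finish_job())"
```

```text
the job is handed in; nothing more can be done
None
```

I handed the job in after about 32 s of robot time: all three bottles were stood upright in the bay, the lid was bound and eased back about 21 mm, and the start knob was turned about 1.21 rad; the simulator gave no verdict, and the two bottles under the lid could not be seen in the last picture.

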